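# Lever the spent battery pack out of a portable meter

## Robot

A 6-joint arm with a two-finger parallel gripper is mounted at the origin on a cart in front of the work surface, level with it; the furniture and walls round the work are solid. World frame = base frame: x ahead of the robot, y to its left, z up, the work surface at z = 0. Lengths are in m, angles in rad, forces in N, time in s.
With the tool pointing down it reaches from about 0.3 to 0.875 m from the base axis. Payload 6.4 kg.
Tool frame: the origin (TCP) lies midway between the tips of the shut fingers; the grasp point (between the pads) lies 19 mm behind it; z points along the fingers, y is the line along which they close (so a half turn about z gives the same grasp; the last joint's range is limited). The gripper opens to 85 mm and grips with 20 to 120 N. Pads are 22 mm wide; open, the fingers measure 114 mm over their backs; the gripper's body (76 mm by 85 mm) begins 54 mm behind the grasp point. The pads swing forward as they close: fully open they stand 13 mm farther back than shut.
Start: joints at [-1.484, 0.181, 1.607, -0, 1.354, -0.206], TCP at [0.166, -0.551, 0.231] pointing down, gripper open.
Joint ranges: [-2.99, 2.99], [-0.89, 2.07], [0.3, 2.58], [-1.14, 4.28], [0, 2.63], [-3.12, 3.12]. Speed limits (rad/s): [2.57, 2.57, 3.01, 3.14, 3.14, 3.14].

## Interface

Orientations are given as a unit quaternion [w, x, y, z].
In Python, from bench import get_obs, camera, hand_in gives the robot as it stands.
- The arm moves only by the tool carry_out, never from a script. Its argument "plan" is a list that holds one entry, the list of rows, each a list of 7 numbers: the shift along the world's x, y, z in m, then the turn, a rotation vector about the world's x, y, z in rad, then the opening, from 0 (shut) to 1 (fully open). In form: [[[x, y, z, rx, ry, rz, hand], ...]]. A call has exactly 5 rows; each row is the pose to reach, as a shift and turn from the pose commanded when the call began; what a row does not reach only later rows make up. A row lasts 1/12 s, in which the tool goes at most 41.7 mm and 7.16 degrees, less where a joint would pass 70% of its speed; a pose out of reach is approached as far as the arm can. A call with a gripper value outside its range is refused whole. The fingers move at their own pace and stop on an object; the grip force is fixed at half the most. Time passes only in rows, so rows that repeat a pose let the fingers close, or fill a call up. It gives the time, the measured TCP pose, the force, the opening and the grip force at its end, in the units of the state.
- get_obs(): the state, without advancing time (a new reading comes with each control period).
- camera(name): name is "side" or "top"; returns a dict with "pixels" (384x512x3 uint8, red, green, blue), "z_map" (384x512 float32, m along the optical axis (not along the pixel's ray), 0 where there is no reading), "camera_matrix" (3x3 intrinsics, pixels), "cam_to_world" (4x4, takes a point from camera to world coordinates). Camera axes: x right, y up, looking along -z (the intrinsics and any distortion apply to the point x, -y, -z); pixel columns grow to the right and rows downward; lengths in m; the calibration is good to about 2 mm. A picture is of the moment at which its call begins.
- hand_in(): hands the job in; it is judged then, once.
The state is a dict: "time_s": time; "q": joint angles; "dq": joint speeds; "joint_efforts": joint torques, N m; "eef_pos": TCP position; "eef_rot": TCP orientation; "wrist_force": force on the tool from outside, world axes, zero at the start; "torque": the same for the moment, N m; "opening": opening from 0.0 (shut) to 1.0 (fully open); "grasp_force": force on a finger pad.
Only numpy, scipy, OpenCV 4.12 (cv2) and the standard library are available. Lean on these libraries where they do the work, as an engineer would, in place of code of your own. Each camera call takes 0.05 s, during which the arm holds its last target. There are 200 camera calls.

## Task

The portable meter lies face down with its spent battery pack snapped flush into its back. Pick up the flat pry tool, push its blade into the pocket and home under the pack's lip, and without forcing it lever the lip up over the pocket's edge until the pack snaps clear of its catches and stands proud by itself; then lay the tool down on the bench. Lift the pack out and lay it gently flat in the steel tray, without disturbing the other things.

Things in the scene. Friction and masses are not known exactly. Their poses are not given: they have to be found in the camera images.
- meter: Grey portable meter, 174 x 99 x 46 mm, face down, fixed. Origin: centre of underside; x to the pocket end, z up. Flat back at z = 46 mm; bay 67 x 42 mm, floor z = 28, centred at x = 20. Pry pocket: 16 mm wide recess, x = 53.5 to 65.5 mm, 21 mm deep, between pack and rim; the rim ends at x = 87. Three sensor sockets at the -x end; screw heads and bail stand rise up to 2 mm.
- pocket (a point): Middle of the pry pocket's outer edge, on which the tool is levered (edge rounded 2 mm): (65.5, 0, 46) mm in the meter's frame. Axes as the meter's.
- pack: Black battery pack 64 x 40 x 18 mm, 90 g. Origin: centre of underside; x to the lip end, z up; seated at (20, 0, 28) mm in the meter's frame, top flush. Its 64 x 40 mm flange overhangs the lower body, at the lip end by a few mm (a blade pushed in under the lip stops there). Two spring balls hold it: 15-20 N and about 6 mm of lift at the lip free it; it then rests inclined, lip about 12 mm up.
- pack_lip (a point): Middle of the lower outer edge of the pack's 7 mm thick lip, (32, 0, 11) mm in the pack's frame; seated it is 7 mm below the meter's back and 13.5 mm from point pocket. Axes as the pack's.
- pry_tool: Flat pry tool lying, 170 mm, 110 g. Origin: centre of underside; tip towards -x, z up. Black straight-sided handle x = -15 to 85 mm, 18 wide, 22 high; steel shank 10 x 7 mm to x = -45; flat steel blade 9 mm wide, 2.4 thick, x = -85 to -45; all on one axis 11 mm above the underside.
- pry_tip (a point): Middle of the blade's end, (-85, 0, 11) mm in the tool's frame.
- pry_grip (a point): Point on the axis of the tool's handle where it is well held, (15, 0, 11) mm in the tool's frame, 100 mm from the tip.
- tray: Open steel tray, 150 mm (its x) x 112 mm (its y) x 26 mm high, walls and floor 3 mm. Origin: centre of its underside. Loose, 0.5 kg.
- petri_dish: Bystander: closed petri dish, 88 mm across, 16 mm high. Origin: centre of its underside.
- forceps: Bystander: steel forceps lying, 17 x 121 x 10 mm, long along its y. Origin: centre of its underside.
- marker: Bystander: marker pen lying, 12 x 130 x 13 mm, long along its y. Origin: centre of its underside.
- squeeze_bottle: Bystander: white squeeze bottle standing, 60 mm across, 166 mm high. Origin: centre of its underside.
There are look-alikes about, which are no part of the job. Several things have the shape of the pry_tool; the one meant has the colours described above.

How it is judged:
On the way, in this order (a step that is already met when the one before it is completed fails the run):
1. the blade of the pry tool is lifting the pack's lip (by more than 2 mm, fingers off the pack) (z of pack_lip in the frame of meter above 0.041 m and contact force between pry_tool and pack above 1 N and contact force between the fingers and pack below 0.1 N), for 0.04 s.
2. the pack has snapped past its catches and stands proud by itself (lip more than 7 mm up), touched by neither tool nor fingers (z of pack_lip in the frame of meter above 0.046 m and contact force between each of pry_tool, the fingers and pack below 0.1 N), for 0.2 s.
At the end, for the whole second after the job is handed in: The pack lies flat (within 7 degrees, either face up) on the floor of the tray, at rest; the pry tool lies on the bench (grip and tip under 20 mm high), at rest and clear of the tray; the tray stands flat (x of pack in the frame of tray between -0.06 and 0.06 m and y of pack in the frame of tray between -0.045 and 0.045 m and ((z of pack in the frame of tray below 0.008 m and angle between pack's own z axis and vertical below 0.12 rad) or (z of pack in the frame of tray below 0.026 m and angle between pack's own z axis and vertical above 3.02 rad)) and linear speed of each of pack, pry_tool below 0.02 m/s and height (world z) of each of pry_grip, pry_tip below 0.02 m and contact force between pry_tool and tray below 0.05 N and angle between tray's own z axis and vertical below 0.05 rad); the robot touches nothing.
It fails at once if the tool is forced: it presses on the meter or the pack with more than 60 N (contact force between pry_tool and meter above 60 N or contact force between pry_tool and pack above 60 N).
It fails at once if the pack is let go more than 35 mm above the floor of the tray (horizontal distance between pack and tray below 0.1 m and z of pack in the frame of tray above 0.04 m and contact force between the fingers and pack below 0.02 N).
It fails at once if a bystander is moved by more than 15 mm or tipped (distance of any of petri_dish, forceps, marker, squeeze_bottle from where it was at the start of the episode above 0.015 m or angle between squeeze_bottle's own z axis and vertical above 0.3 rad).
It fails at once if the tray is pushed by more than 40 mm (distance of tray from where it was at the start of the episode above 0.04 m).
It also fails if it takes over 61 s, if anything falls off the work surface, if the arm or the gripper's body presses on something with over 40 N, if the wrist force passes 120 N, or if a joint passes its speed limit or range.

## Working session

There is one attempt and no reset: what is moved stays moved. The work goes in short steps, Python scripts to look and compute and a tool call to move; the robot and the scene stay as the last step left them, time stands still between calls to the robot, and variables do not carry over. Pictures are saved under pics/ and viewed, at most 11 in all, crops included, and the job is handed in when it is done.

Besides the shell and the picture viewer there is one more tool, called after "Call:" by a JSON object that holds its "name" and its "arguments". carry_out: Moves the arm, as the interface text tells. Its arguments: {"type":"object","properties":{"plan":{"type":"array","items":{"type":"array","items":{"type":"array","items":{"type":"number"}}}}},"required":["plan"]}

```bash
mkdir -p pics
cat > h.py <<'E'
import numpy as np, cv2
from bench import get_obs, camera, hand_in
def pts(c):
    K=np.array(c["camera_matrix"]);T=np.array(c["cam_to_world"]);z=c["z_map"]
    v,u=np.mgrid[:z.shape[0],:z.shape[1]]
    P=np.stack([(u-K[0,2])/K[0,0]*z,-(v-K[1,2])/K[1,1]*z,-z],-1)
    return P@T[:3,:3].T+T[:3,3]
def ray(c,u,v,h):
    K=np.array(c["camera_matrix"]);T=np.array(c["cam_to_world"])
    d=T[:3,:3]@np.array([(u-K[0,2])/K[0,0],-(v-K[1,2])/K[1,1],-1]);o=T[:3,3]
    return o+d*(h-o[2])/d[2]
E
python3 - <<'E'
from h import *
for n in("top","side"):
    c=camera(n);np.savez(f"{n}0.npz",**c)
    cv2.imwrite(f"pics/{n}0.png",cv2.resize(c["pixels"][...,::-1],(800,600),interpolation=cv2.INTER_CUBIC))
    print(n,c["camera_matrix"],c["cam_to_world"],c.keys())
print(get_obs())
E
```

```text
top [[433.59750426   0.         261.7107946 ]
 [  0.         433.59750426 193.50284076]
 [  0.           0.           1.        ]] [[ 0.02256166  0.98669626 -0.16100144  0.22310169]
 [-0.99954153  0.02551519  0.01630064  0.17057167]
 [ 0.02019176  0.16055985  0.98681955  1.61051794]
 [ 0.          0.          0.          1.        ]] dict_keys(['pixels', 'z_map', 'camera_matrix', 'cam_to_world'])
side [[458.45615547   0.         258.11221427]
 [  0.         458.45615547 194.17723536]
 [  0.           0.           1.        ]] [[ 0.94453776  0.21903786 -0.24468519  0.07765525]
 [-0.32760093  0.57641174 -0.74861682 -1.14360111]
 [-0.02293601  0.78725595  0.61619966  1.11047406]
 [ 0.          0.          0.          1.        ]] dict_keys(['pixels', 'z_map', 'camera_matrix', 'cam_to_world'])
{'time_s': 0.1, 'q': array([-1.48428596e+00,  1.81485297e-01,  1.60791816e+00,  8.27988476e-06,
        1.35379554e+00, -2.06300268e-01]), 'dq': array([-0.00094759, -0.00277833, -0.0029085 , -0.00037828, -0.00055453,
       -0.00180501]), 'joint_efforts': array([ 5.11550825e-04, -4.45876944e+01, -3.52237165e+01, -1.99949577e-04,
        4.14166687e-03, -2.30118764e-05]), 'eef_pos': array([ 0.16594542, -0.55001026,  0.2304589 ]), 'eef_rot': array([-8.01491900e-04,  9.89301683e-01,  1.45881923e-01,  5.21122009e-05]), 'wrist_force': array([ 0.88784652, -0.41602894, -0.51895987]), 'torque': array([-0.06211258, -0.01199217,  0.02970949]), 'grasp_force': 0.0, 'opening': 0.9972370813176158}
```

View pics/top0.png

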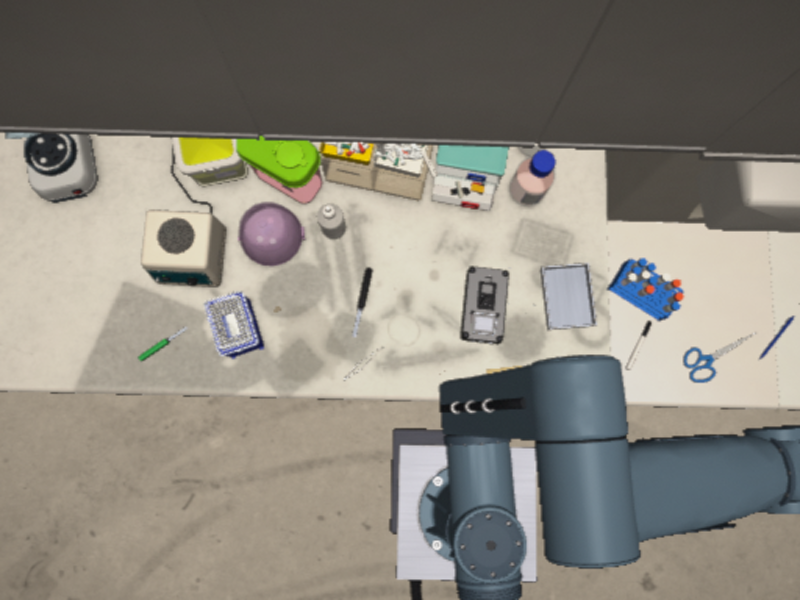

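View pics/side0.png

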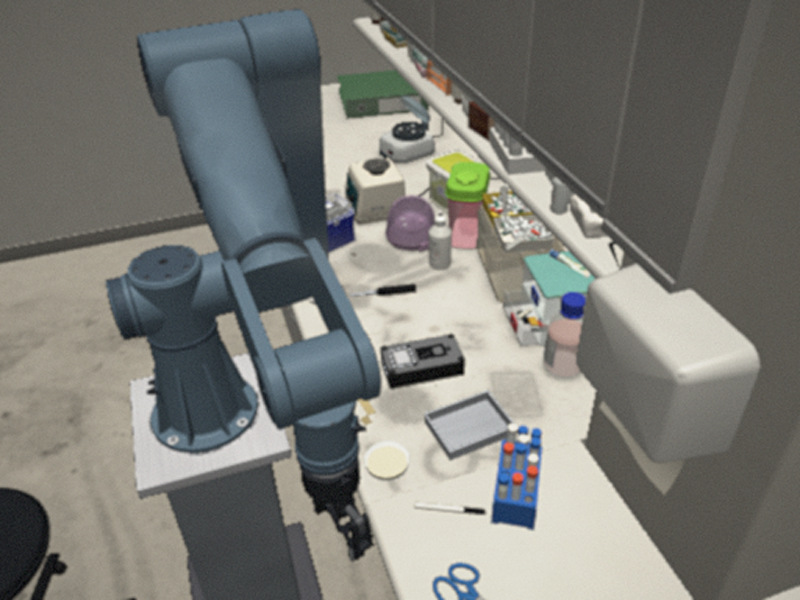

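Run:
```python
from h import *
t=np.load("top0.npz");s=np.load("side0.npz")
a=cv2.resize(t["pixels"][160:250,215:395,::-1],(800,400),interpolation=cv2.INTER_CUBIC)
b=cv2.resize(s["pixels"][170:305,225:345,::-1],(533,600),interpolation=cv2.INTER_CUBIC)
cv2.imwrite("pics/a.png",a);cv2.imwrite("pics/b.png",b)
P=pts(t);np.set_printoptions(precision=4,suppress=True)
print("bench z",np.median(P[240:250,280:330,2]))
g=t["pixels"].astype(int).sum(-1)
# tool handle: dark blob
m=((g<150)&(P[...,2]<.1)&(P[...,2]>-.02)).astype(np.uint8);m[:,:215]=0;m[:160]=0;m[225:]=0
n,l,st,ce=cv2.connectedComponentsWithStats(m)
for i in range(1,n):
    if st[i,4]>25: print(i,st[i],ce[i],np.median(P[l==i],0),cv2.minAreaRect(P[l==i][:,:2].astype(np.float32)))
# meter by height
for nm,lo,hi,box in(("meter",.03,.06,(165,225,285,335)),("tray",.017,.035,(160,220,335,390)),("dish",.009,.025,(200,225,240,280)),("bottle",.05,.2,(120,160,190,230)),("lowtool",.006,.03,(165,220,215,245))):
    r0,r1,c0,c1=box;Q=P[r0:r1,c0:c1].reshape(-1,3);Q=Q[(Q[:,2]>lo)&(Q[:,2]<hi)]
    print(nm,len(Q),np.median(Q,0),cv2.minAreaRect(Q[:,:2].astype(np.float32)) if len(Q) else"")
```

```text
bench z 0.5480817503363057
2 [230 172   8  25  76] [233.1316 183.6579] [0.5186 0.2518 0.0235] ((0.5155172348022461, 0.2522468566894531), (0.012026133015751839, 0.09352444857358932), 79.65306854248047)
9 [306 188  10   9  51] [310.8039 191.8235] [ 0.4887 -0.0351  0.0481] ((0.4881965219974518, -0.034121014177799225), (0.02983449213206768, 0.03265710920095444), 1.096205711364746)
meter 1258 [ 0.4775 -0.0318  0.0479] ((0.4792594909667969, -0.03254350274801254), (0.09946439415216446, 0.17607198655605316), 84.85542297363281)
tray 225 [ 0.5122 -0.2378  0.0284] ((0.5110322833061218, -0.2549505829811096), (0.15343110263347626, 0.15812210738658905), 6.029721736907959)
dish 27 [0.4193 0.1231 0.01  ] ((0.40883681178092957, 0.1504637598991394), (0.14289462566375732, 0.08207780122756958), 88.37320709228516)
bottle 359 [0.6576 0.3352 0.1111] ((0.6896597743034363, 0.36232271790504456), (0.11770207434892654, 0.11307540535926819), 5.7986040115356445)
lowtool 366 [0.4933 0.2577 0.0111] ((0.48816028237342834, 0.26496249437332153), (0.20533913373947144, 0.10890815407037735), 1.704671025276184)
```

View pics/a.png

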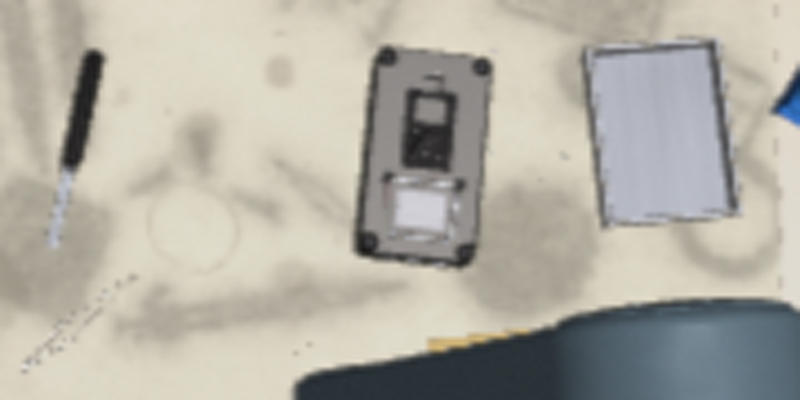

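View pics/b.png

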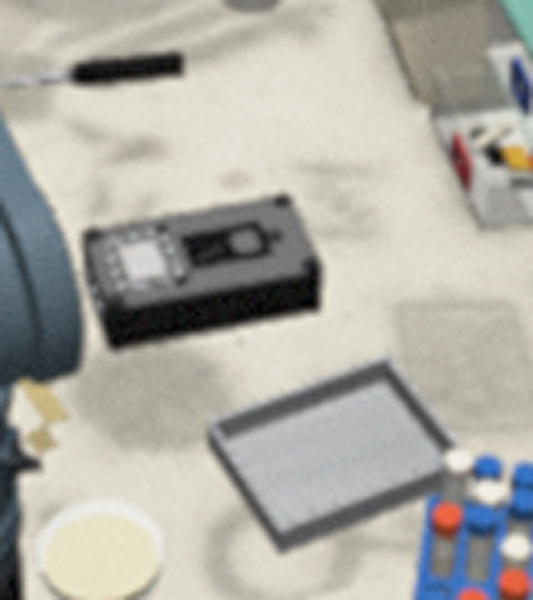

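Run:
```python
from h import *
np.set_printoptions(precision=4,suppress=True)
def ax(Q):
    m=Q.mean(0);w,v=np.linalg.eigh(np.cov((Q-m).T));d=v[:,-1];d=d*np.sign(d[0]);p=(Q-m)@d;e=(Q-m)@np.array([-d[1],d[0]])
    return m,d,np.degrees(np.arctan2(d[1],d[0])),np.percentile(p,[0,1,99,100]),np.percentile(e,[0,1,99,100])
for n in("top","side"):
    c=np.load(n+"0.npz");P=pts(c);g=c["pixels"].astype(int).sum(-1);X,Y,Z=P[...,0],P[...,1],P[...,2]
    print(n,"bench",np.median(Z[(X>.4)&(X<.6)&(Y>.07)&(Y<.18)]))
    reg=(X>.36)&(X<.6)&(Y>-.11)&(Y<.05)
    m=reg&(Z>.04)&(Z<.056);print(" meter",m.sum(),np.median(Z[m]),*ax(P[m][:,:2]))
    k=m&(g<220);Q=P[k][:,:2]
    mm=ax(P[m][:,:2]);R=(P[m][:,:2]-mm[0])@np.array([mm[1],[-mm[1][1],mm[1][0]]]).T
    # brightness profile along the meter axis, centre strip
    b=g[m];print("  profile",[(int(a),int(b[(abs(R[:,1])<.006)&(abs(R[:,0]*1000-a)<2.5)].mean())) for a in range(-80,86,5) if ((abs(R[:,1])<.006)&(abs(R[:,0]*1000-a)<2.5)).any()])
    h=(X>.4)&(X<.62)&(Y>.2)&(Y<.3)&(Z<.04)&(g<200)&(Z>-.01);print(" handle",h.sum(),np.percentile(Z[h],[10,50,95]),*ax(P[h][:,:2]))
    t=(X>.4)&(X<.63)&(Y>-.36)&(Y<-.13)
    f=t&(Z<.014)&(g<560);w=t&(Z>.015)&(Z<.04);print(" tray wall",w.sum(),np.median(Z[w]),cv2.minAreaRect(P[w][:,:2].astype(np.float32)))
T=np.load("top0.npz");
for u,v in((311.3,180.2),(311.5,197.8),(312.4,176.9),(306.1,189),(317.4,189)):print(ray(T,u,v,.047))
S=np.load("side0.npz")
for x,y in((190,250),(270,238),(262,243)):print("s",ray(S,225+x/4.444,170+y/4.444,.046))
print("tip",ray(T,215+52/4.444,160+245/4.444,.011),ray(T,215+95/4.444,160+48/4.444,.011))
print("tray corners",[ray(T,215+x/4.444,160+y/4.444,.026)[:2] for x,y in((586,45),(717,40),(737,214),(605,225))])
print("forceps",[ray(T,215+x/4.444,160+y/4.444,.005)[:2] for x,y in((135,275),(25,370))])
```

```text
top bench 0.001993094079476343
 meter 1186 0.048077578401733656 [ 0.478  -0.0323] [ 0.9957 -0.093 ] -5.3334895911520075 [-0.0847 -0.0827  0.0865  0.0893] [-0.05   -0.0476  0.048   0.0488]
  profile [(-80, 373), (-75, 443), (-70, 481), (-65, 462), (-60, 495), (-55, 619), (-50, 626), (-45, 632), (-40, 631), (-35, 624), (-30, 551), (-25, 417), (-20, 398), (-15, 430), (-10, 308), (-5, 138), (0, 183), (5, 165), (10, 156), (15, 136), (20, 121), (25, 162), (30, 340), (35, 418), (40, 421), (45, 378), (50, 217), (70, 422), (75, 417), (80, 411), (85, 414)]
 handle 90 [0.0186 0.023  0.0287] [0.515  0.2511] [ 0.9852 -0.1712] -9.858278838493357 [-0.0464 -0.046   0.0466  0.0471] [-0.0064 -0.0062  0.0067  0.0071]
 tray wall 290 0.028706263500948404 ((0.5114049315452576, -0.2605467438697815), (0.15356534719467163, 0.2076786905527115), 5.776405334472656)
side bench 0.0006581648363097603
 meter 986 0.04636153539107968 [ 0.4784 -0.0397] [ 0.996  -0.0897] -5.145891321674835 [-0.0858 -0.0839  0.0849  0.0886] [-0.0495 -0.0467  0.0523  0.0559]
  profile [(-80, 326), (-75, 367), (-70, 440), (-60, 531), (-55
[... 365 characters left out ...]
245 ] [ 0.9794 -0.2018] -11.644021684821443 [-0.0456 -0.0454  0.0458  0.0467] [-0.0117 -0.008   0.0101  0.0112]
 tray wall 421 0.025146831326213093 ((0.5078320503234863, -0.23744820058345795), (0.15436160564422607, 0.12028991430997849), 6.598329544067383)
[ 0.5325 -0.0367  0.047 ]
[ 0.467  -0.0377  0.047 ]
[ 0.545  -0.0407  0.047 ]
[ 0.4991 -0.0177  0.047 ]
[ 0.5002 -0.0592  0.047 ]
s [ 0.4726 -0.0322  0.046 ]
s [ 0.5359 -0.041   0.046 ]
s [ 0.5279 -0.0443  0.046 ]
tip [0.3996 0.2719 0.011 ] [0.5682 0.2415 0.011 ]
tray corners [array([ 0.5787, -0.173 ]), array([ 0.586 , -0.2842]), array([ 0.4381, -0.298 ]), array([ 0.4261, -0.1874])]
forceps [array([0.3768, 0.2022]), array([0.2959, 0.2909])]
```

Call:
{"name": "carry_out", "arguments": {"plan": [[[0.015,0.037,0,0,0,0.12,1],[0.03,0.074,0,0,0,0.24,1],[0.045,0.111,0,0,0,0.36,1],[0.06,0.148,0,0,0,0.48,1],[0.075,0.185,0,0,0,0.6,1]]]}}

```text
time_s: 0.52
eef_pos: [0.2412, -0.3635, 0.2307]
eef_rot: [-0.001, 0.901, 0.434, 0.0]
wrist_force: [0.8, -0.3, 0.6]
opening: 0.999
grasp_force: 0.0
```

Call:
{"name": "carry_out", "arguments": {"plan": [[[0.015,0.036,0,0,0,0.124,1],[0.03,0.072,0,0,0,0.248,1],[0.045,0.108,0,0,0,0.372,1],[0.06,0.144,0,0,0,0.496,1],[0.075,0.18,0,0,0,0.62,1]]]}}

```text
time_s: 0.93
eef_pos: [0.316, -0.1837, 0.2311]
eef_rot: [0.0, 0.725, 0.688, 0.0]
wrist_force: [1.5, -0.5, 0.3]
opening: 1.0
grasp_force: 0.0
```

Call:
{"name": "carry_out", "arguments": {"plan": [[[0.015,0.036,0,0,0,0.124,1],[0.03,0.072,0,0,0,0.248,1],[0.045,0.108,0,0,0,0.372,1],[0.06,0.144,0,0,0,0.496,1],[0.075,0.18,0,0,0,0.62,1]]]}}

```text
time_s: 1.35
eef_pos: [0.3911, -0.0034, 0.2313]
eef_rot: [0.0, 0.481, 0.877, 0.0]
wrist_force: [0.5, -0.4, 1.0]
opening: 0.999
grasp_force: 0.0
```

Call:
{"name": "carry_out", "arguments": {"plan": [[[0.015,0.036,-0.01,0,0,0.124,1],[0.03,0.072,-0.02,0,0,0.248,1],[0.045,0.108,-0.03,0,0,0.372,1],[0.06,0.144,-0.04,0,0,0.496,1],[0.075,0.18,-0.05,0,0,0.62,1]]]}}

```text
time_s: 1.77
eef_pos: [0.466, 0.1767, 0.1805]
eef_rot: [-0.0, 0.19, 0.982, -0.0]
wrist_force: [0.7, -0.9, 0.7]
opening: 1.005
grasp_force: 0.0
```

Call:
{"name": "carry_out", "arguments": {"plan": [[[0.01,0.025,-0.02,0,0,0.1,1],[0.02,0.05,-0.04,0,0,0.208,1],[0.03,0.076,-0.06,0,0,0.208,1],[0.03,0.076,-0.1,0,0,0.208,1],[0.03,0.076,-0.13,0,0,0.208,1]]]}}

```text
time_s: 2.18
eef_pos: [0.4957, 0.2519, 0.0491]
eef_rot: [-0.0, 0.089, 0.996, 0.0]
wrist_force: [-0.5, -0.4, -0.8]
opening: 1.003
grasp_force: 0.0
```

Call:
{"name": "carry_out", "arguments": {"plan": [[[0,0,-0.025,0,0,0,1],[0,0,-0.049,0,0,0,1],[0,0,-0.049,0,0,0,0],[0,0,-0.049,0,0,0,0],[0,0,-0.049,0,0,0,0]]]}}

```text
time_s: 2.6
eef_pos: [0.4968, 0.2506, 0.0034]
eef_rot: [0.001, 0.09, 0.996, 0.0]
wrist_force: [0.7, 0.3, 0.0]
opening: 0.6
grasp_force: 0.0
```

Call:
{"name": "carry_out", "arguments": {"plan": [[[0,0,0,0,0,0,0],[0,0,0,0,0,0,0],[0,0,0,0,0,0,0],[0,0,0,0,0,0,0],[0,0,0,0,0,0,0]]]}}

```text
time_s: 3.02
eef_pos: [0.4977, 0.251, 0.0044]
eef_rot: [0.002, 0.09, 0.996, 0.001]
wrist_force: [0.1, 0.6, 6.7]
opening: 0.193
grasp_force: 60.1
```

Call:
{"name": "carry_out", "arguments": {"plan": [[[0,0,0.03,0,0,0,0],[0,-0.01,0.07,0,0,0.04,0],[0,-0.02,0.11,0,0,0.087,0],[0.005,-0.045,0.14,0,0,0.087,0],[0.01,-0.07,0.17,0,0,0.087,0]]]}}

```text
time_s: 3.43
eef_pos: [0.506, 0.1804, 0.1751]
eef_rot: [0.001, 0.046, 0.999, 0.0]
wrist_force: [1.7, -0.3, -1.2]
opening: 0.193
grasp_force: 59.0
```

Call:
{"name": "carry_out", "arguments": {"plan": [[[0.015,-0.03,0.01,-0.0112,-0.1195,0,0],[0.03,-0.06,0.02,-0.0223,-0.239,0,0],[0.045,-0.09,0.03,-0.0335,-0.3585,0,0],[0.06,-0.12,0.03,-0.0446,-0.478,0,0],[0.07,-0.15,0.03,-0.0558,-0.5975,0,0]]]}}

```text
time_s: 3.85
eef_pos: [0.5777, 0.0287, 0.2059]
eef_rot: [0.301, 0.045, 0.953, -0.015]
wrist_force: [0.3, 2.2, -2.7]
opening: 0.196
grasp_force: 59.1
```

Call:
{"name": "carry_out", "arguments": {"plan": [[[0.01,-0.026,0,-0.0112,-0.12,0,0],[0.02,-0.052,0,-0.0223,-0.239,0,0],[0.03,-0.078,0,-0.0336,-0.36,0,0],[0.04,-0.078,0,-0.0336,-0.36,0,0],[0.04,-0.078,0,-0.0336,-0.36,0,0]]]}}

```text
time_s: 4.27
eef_pos: [0.6075, -0.0177, 0.2028]
eef_rot: [0.419, 0.032, 0.907, 0.001]
wrist_force: [0.5, 0.9, -1.4]
opening: 0.193
grasp_force: 59.1
```

Call:
{"name": "carry_out", "arguments": {"plan": [[[0,0,0,0,0,0,0],[0,0,0,0,0,0,0],[0,0,0,0,0,0,0],[0,0,0,0,0,0,0],[0,0,0,0,0,0,0]]]}}

```text
time_s: 4.68
eef_pos: [0.6077, -0.0161, 0.2027]
eef_rot: [0.418, 0.031, 0.908, 0.001]
wrist_force: [-0.1, 0.4, -1.3]
opening: 0.194
grasp_force: 59.1
```

Run:
```python
from h import *
print(get_obs())
```

```text
{'time_s': 4.6833, 'q': array([-0.35164181, -0.11556012,  2.22796462,  0.91095163,  0.30801485,
       -2.63393261]), 'dq': array([-0.00064641,  0.00082737,  0.00220592,  0.01598804, -0.00168961,
       -0.01540745]), 'joint_efforts': array([ -0.09054769, -26.8880403 , -32.89262295,   0.99791396,
        -1.75469499,   0.0499265 ]), 'eef_pos': array([ 0.60774234, -0.01613193,  0.20273866]), 'eef_rot': array([0.41803145, 0.03089582, 0.90790602, 0.00134791]), 'wrist_force': array([-0.11508407,  0.4117127 , -1.33790726]), 'torque': array([ 9.75568986e-05,  5.00889166e-01, -1.21294048e-02]), 'grasp_force': 59.09165024757385, 'opening': 0.1937281398566498}
```

```bash
cat > k.py <<'E'
from h import *
from scipy.spatial.transform import Rotation as Ro
PK=np.array([.5445,-.0405,.046]);YAW=np.radians(-5.2)
d=np.array([np.cos(YAW),np.sin(YAW),0]);v=np.array([-d[1],d[0],0]);zz=np.array([0,0,1.])
L=.1005;OFF=.0066
def cur():
    o=get_obs();q=o["eef_rot"];return o,np.array(o["eef_pos"]),Ro.from_quat([q[1],q[2],q[3],q[0]])
def want(a,z,th,lat=0):   # tip (mm in meter frame), pitch deg -> TCP pos, R
    th=np.radians(th);n=np.sin(th)*d-np.cos(th)*zz;f=-np.cos(th)*d-np.sin(th)*zz
    tip=PK+d*(a-65.5)/1e3+zz*(z-46)/1e3+v*lat/1e3
    R=None
    return tip-L*f+OFF*n,n,f
def go(a,z,th,lat=0):
    o,p,R=cur();M=R.as_matrix()
    t,n,f=want(a,z,th,lat);s=np.sign(M[:,0]@f)
    X=s*f;W=np.column_stack([X,np.cross(n,X),n])
    r=(Ro.from_matrix(W)*R.inv()).as_rotvec()
    print("shift",np.round((t-p)*1e3,1),"turn",np.round(r,4),"deg",np.degrees(np.linalg.norm(r)))
def tipnow():
    o,p,R=cur();M=R.as_matrix();n=M[:,2];f=M[:,0]*np.sign(-M[:,0]@d)
    tip=p-OFF*n+L*f;q=tip-PK
    print("tip world",np.round(tip,4),"meter",np.round([q@d*1e3+65.5,q@v*1e3,q[2]*1e3+46],1),"pitch",np.degrees(np.arcsin(-f[2])),"yaw",np.degrees(np.arctan2(-f[1],-f[0])),"F",np.round(o["wrist_force"],1),"q",np.round(o["q"],2))
E
python3 -c "
from k import *
tipnow()
th=46;import numpy as np
c=np.cos(np.radians(th));s=np.sin(np.radians(th))
go(58.75+35*c,42.5+35*s,th)"
```

```text
tip world [ 0.5375 -0.0102  0.1308] meter [ 55.8  29.5 130.8] pitch 49.37464474020958 yaw -5.042397047700288 F [-0.1  0.4 -1.3] q [-0.35 -0.12  2.23  0.91  0.31 -2.63]
shift [ 28.5 -32.7 -67.4] turn [-0.0239  0.0613 -0.0349] deg 4.264700376458354
```

Call:
{"name": "carry_out", "arguments": {"plan": [[[0.005,-0.005,0,-0.012,0.03,-0.017,0],[0.01,-0.012,-0.005,-0.024,0.061,-0.035,0],[0.017,-0.019,-0.02,-0.024,0.061,-0.035,0],[0.023,-0.026,-0.04,-0.024,0.061,-0.035,0],[0.0285,-0.0327,-0.055,-0.024,0.061,-0.035,0]]]}}

```text
time_s: 5.1
eef_pos: [0.6367, -0.0491, 0.1469]
eef_rot: [0.391, 0.042, 0.919, -0.018]
wrist_force: [-0.0, 0.4, -1.2]
opening: 0.199
grasp_force: 59.1
```

Call:
{"name": "carry_out", "arguments": {"plan": [[[0,0,0,0,0,0,0],[0,0,0,0,0,0,0],[0,0,0,0,0,0,0],[0,0,0,0,0,0,0],[0,0,0,0,0,0,0]]]}}

```text
time_s: 5.52
eef_pos: [0.6365, -0.0491, 0.1487]
eef_rot: [0.391, 0.042, 0.919, -0.018]
wrist_force: [0.2, 0.5, -1.2]
opening: 0.193
grasp_force: 59.1
```

Run:
```python
from k import *
tipnow();go(83.06,67.68,46)
t=camera("top");s=camera("side");np.savez("t1.npz",**t);np.savez("s1.npz",**s)
a=cv2.resize(t["pixels"][150:230,280:370,::-1],(450,400),interpolation=cv2.INTER_CUBIC)
b=cv2.resize(s["pixels"][190:270,225:315,::-1],(450,400),interpolation=cv2.INTER_CUBIC)
cv2.imwrite("pics/c.png",cv2.resize(np.hstack([a,b]),(800,356)))
```

```text
tip world [ 0.5624 -0.0423  0.0809] meter [83.5 -0.2 80.9] pitch 46.118694432739005 yaw -5.200805274902154 F [ 0.2  0.5 -1.2] q [-0.36  0.08  2.14  0.98  0.23 -2.73]
shift [ -0.3   0.2 -13.3] turn [0.0006 0.002  0.0005] deg 0.12454334192581717
```

View pics/c.png

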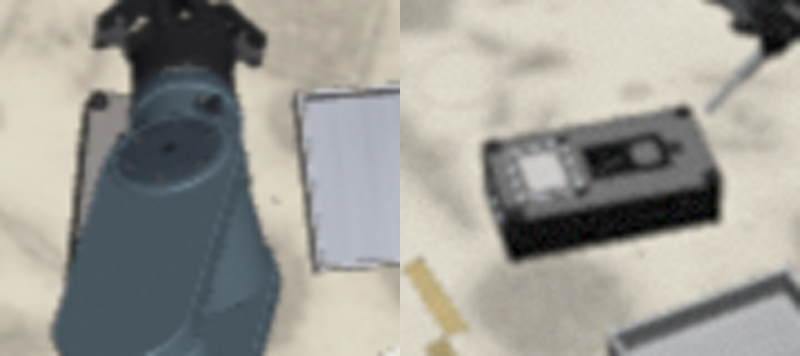

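Run:
```python
from k import *
S=np.load("s1.npz");K=S["camera_matrix"];T=S["cam_to_world"]
def pr(X):
    p=T[:3,:3].T@(np.array(X)-T[:3,3]);return np.array([K[0,2]+K[0,0]*p[0]/-p[2],K[1,2]-K[1,1]*p[1]/-p[2]])
f=lambda u:((u-[225,190])*4.444+[400,0]).round(1)
print("tip",f(pr([.5624,-.0423,.0809])),"edge",f(pr(PK)),"edge +-8 lat",f(pr(PK+v*.008)),f(pr(PK-v*.008)),"+1cm d",f(pr(PK+d*.01)))
for a,l in((87,49.5),(87,-49.5),(-87,-49.5),(-87,49.5),(52,20),(52,-20),(-12,-20),(-12,20)):print(a,l,f(pr(PK+d*(a-65.5)/1e3+v*l/1e3)))
b=cv2.resize(S["pixels"][205:245,255:305,::-1],(800,600),interpolation=cv2.INTER_CUBIC);cv2.imwrite("pics/d.png",b)
g=lambda u:((u-[255,205])*16).round(0)
print("d.png: tip",g(pr([.5624,-.0423,.0809])),"edge",g(pr(PK)),"lip mid",g(pr(PK-d*.0135)))
```

```text
tip [703.  108.4] edge [679.9 146.1] edge +-8 lat [676.9 139.6] [682.9 152.7] +1cm d [692.1 143.9]
87 49.5 [687.7 101.9]
87 -49.5 [725.6 182.6]
-87 -49.5 [504.5 224.3]
-87 49.5 [476.3 140. ]
52 20 [656.1 132.9]
52 -20 [670.7 165.8]
-12 -20 [590.8 180.6]
-12 20 [577.7 147.2]
d.png: tip [611. 150.] edge [528. 286.] lip mid [468. 297.]
```

View pics/d.png

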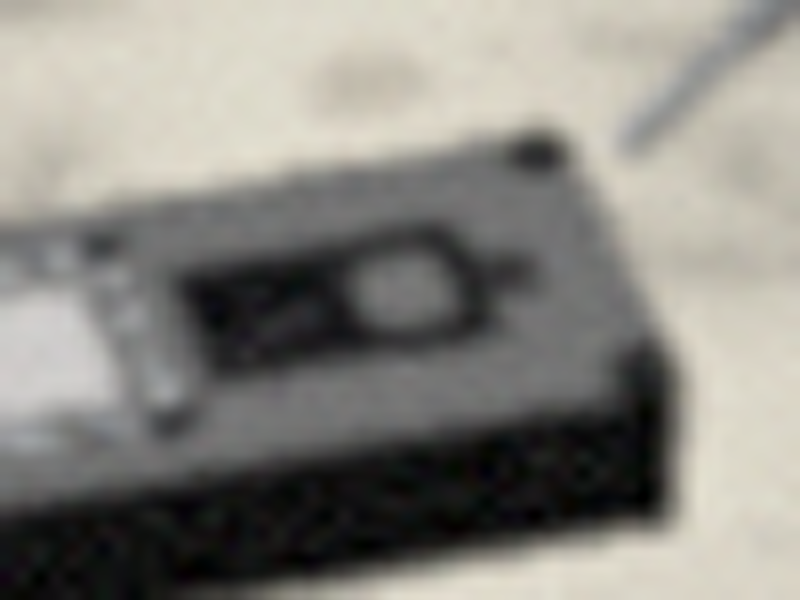

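Call:
{"name": "carry_out", "arguments": {"plan": [[[-0.005,0.0006,-0.008,0,0,0,0],[-0.01,0.0012,-0.016,0,0,0,0],[-0.016,0.0018,-0.024,0,0,0,0],[-0.0209,0.0024,-0.0329,0,0,0,0],[-0.0209,0.0024,-0.0329,0,0,0,0]]]}}

```text
time_s: 6.03
eef_pos: [0.6138, -0.0462, 0.1139]
eef_rot: [0.388, 0.045, 0.92, -0.016]
wrist_force: [-0.6, 0.7, -0.9]
opening: 0.191
grasp_force: 59.1
```

```bash
python3 -c "
from k import *
tipnow();go(62.5,48,46,.5)"
```

```text
tip world [ 0.5394 -0.0387  0.0465] meter [60.2  1.3 46.5] pitch 45.762045910294155 yaw -5.809506555670072 F [-0.6  0.7 -0.9] q [-0.37  0.11  2.2   1.35  0.21 -3.11]
shift [ 2.  -0.3  1.9] turn [-0.0054 -0.0037  0.0055] deg 0.487287107774821
```

```bash
python3 -c "
from k import *
go(60.5,46,42.5,.3)"
```

```text
shift [ 4.  -0.6 -4.8] turn [0.0004 0.0572 0.0057] deg 3.291254546677738
```

Call:
{"name": "carry_out", "arguments": {"plan": [[[0.001,-0.0002,-0.001,0,0.019,0.002,0],[0.0025,-0.0004,-0.003,0,0.038,0.004,0],[0.004,-0.0006,-0.0048,0,0.057,0.0057,0],[0.004,-0.0006,-0.0048,0,0.057,0.0057,0],[0.004,-0.0006,-0.0048,0,0.057,0.0057,0]]]}}

```text
time_s: 6.45
eef_pos: [0.6201, -0.0475, 0.1116]
eef_rot: [0.364, 0.038, 0.93, -0.019]
wrist_force: [-0.4, -0.6, -1.0]
opening: 0.195
grasp_force: 59.1
```

```bash
python3 -c "
from k import *
tipnow();go(60.5,46,42.5,.3);go(52.5,38.5,42.5,.3)"
```

```text
tip world [ 0.5421 -0.0414  0.0482] meter [63.2 -1.1 48.2] pitch 42.75277328020747 yaw -4.459968125654621 F [-0.4 -0.6 -1. ] q [-0.36  0.13  2.16  0.97  0.22 -2.74]
shift [-2.3  0.7 -2.6] turn [ 0.0074  0.0038 -0.0065] deg 0.6019824757394908
shift [-10.3   1.4 -10.1] turn [ 0.0074  0.0038 -0.0065] deg 0.6019824757394908
```

Call:
{"name": "carry_out", "arguments": {"plan": [[[-0.0025,0.0004,-0.0025,0.003,0.002,-0.003,0],[-0.005,0.0007,-0.005,0.006,0.003,-0.005,0],[-0.007,0.001,-0.007,0.007,0.004,-0.0065,0],[-0.007,0.001,-0.007,0.007,0.004,-0.0065,0],[-0.007,0.001,-0.007,0.007,0.004,-0.0065,0]]]}}

```text
time_s: 6.87
eef_pos: [0.6119, -0.0463, 0.1032]
eef_rot: [0.361, 0.044, 0.931, -0.016]
wrist_force: [-0.1, -0.8, -1.1]
opening: 0.195
grasp_force: 59.1
```

```bash
python3 -c "
from k import *
tipnow();go(52.5,38.5,42.5,.3);go(49,35.3,42.5,.3)"
```

```text
tip world [ 0.5335 -0.0389  0.0404] meter [54.4  0.6 40.4] pitch 42.34588556670763 yaw -5.424106138528955 F [-0.1 -0.8 -1.1] q [-0.37  0.13  2.18  1.02  0.22 -2.79]
shift [-2.1  0.2 -1.6] turn [-0.0021 -0.0025  0.0022] deg 0.22611677108722011
shift [-5.6  0.5 -4.8] turn [-0.0021 -0.0025  0.0022] deg 0.22611677108722011
```

Call:
{"name": "carry_out", "arguments": {"plan": [[[-0.001,0.0001,-0.001,0,0,0,0],[-0.002,0.0002,-0.002,0,0,0,0],[-0.003,0.0003,-0.003,0,0,0,0],[-0.004,0.0004,-0.0037,0,0,0,0],[-0.004,0.0004,-0.0037,0,0,0,0]]]}}

```text
time_s: 7.28
eef_pos: [0.6081, -0.046, 0.0996]
eef_rot: [0.361, 0.044, 0.931, -0.016]
wrist_force: [-0.2, -0.7, -1.0]
opening: 0.196
grasp_force: 59.1
```

```bash
python3 -c "
from k import *
tipnow();go(47,33.5,42.5,.3)"
```

```text
tip world [ 0.5297 -0.0386  0.0367] meter [50.6  0.6 36.7] pitch 42.35844477579005 yaw -5.421250694643605 F [-0.2 -0.7 -1. ] q [-0.37  0.13  2.19  1.07  0.21 -2.84]
shift [-3.7  0.3 -3. ] turn [-0.0021 -0.0023  0.0022] deg 0.2161872531187013
```

Call:
{"name": "carry_out", "arguments": {"plan": [[[-0.001,0.0001,-0.001,0,0,0,0],[-0.002,0.0002,-0.002,0,0,0,0],[-0.003,0.0003,-0.003,0,0,0,0],[-0.003,0.0003,-0.003,0,0,0,0],[-0.003,0.0003,-0.003,0,0,0,0]]]}}

```text
time_s: 7.7
eef_pos: [0.6052, -0.0457, 0.0967]
eef_rot: [0.361, 0.044, 0.931, -0.016]
wrist_force: [-0.5, -1.1, -2.1]
opening: 0.196
grasp_force: 59.1
```

```bash
python3 -c "
from k import *
tipnow()"
```

```text
tip world [ 0.5269 -0.0383  0.0339] meter [47.7  0.6 33.9] pitch 42.365645563720825 yaw -5.422253800612118 F [-0.5 -1.1 -2.1] q [-0.37  0.13  2.19  1.11  0.21 -2.88]
```

Call:
{"name": "carry_out", "arguments": {"plan": [[[-0.0007,0.0001,-0.0008,0,0,0,0],[-0.0015,0.0001,-0.0016,0,0,0,0],[-0.0022,0.0002,-0.0023,0,0,0,0],[-0.0022,0.0002,-0.0023,0,0,0,0],[-0.0022,0.0002,-0.0023,0,0,0,0]]]}}

```text
time_s: 8.12
eef_pos: [0.6032, -0.0456, 0.0947]
eef_rot: [0.361, 0.044, 0.931, -0.016]
wrist_force: [0.8, -0.3, -1.3]
opening: 0.195
grasp_force: 59.1
```

```bash
python3 -c "
from k import *
tipnow()
for t in(36,30,24,18):go(46.5,33.9+(42-t)*.22,t,.3)"
```

```text
tip world [ 0.5249 -0.0382  0.0318] meter [45.8  0.5 31.8] pitch 42.39249964541661 yaw -5.41493161854633 F [ 0.8 -0.3 -1.3] q [-0.37  0.14  2.2   1.14  0.21 -2.91]
shift [ 7.2 -0.6 -5.7] turn [0.0086 0.1113 0.0023] deg 6.394665180137805
shift [ 12.3  -1.1 -13.6] turn [0.0182 0.2155 0.0024] deg 12.393701341374774
shift [ 16.5  -1.4 -22. ] turn [0.0278 0.3198 0.0025] deg 18.39336501151309
shift [ 19.6  -1.7 -30.7] turn [0.0374 0.4241 0.0025] deg 24.393193169917947
```

Call:
{"name": "carry_out", "arguments": {"plan": [[[-0.0007,0.0001,-0.0006,0,0,0,0],[-0.0015,0.0001,-0.0012,0,0,0,0],[-0.0015,0.0001,-0.0012,0,0,0,0],[-0.0015,0.0001,-0.0012,0,0,0,0],[-0.0015,0.0001,-0.0012,0,0,0,0]]]}}

```text
time_s: 8.53
eef_pos: [0.6024, -0.0458, 0.0942]
eef_rot: [0.362, 0.044, 0.931, -0.016]
wrist_force: [4.8, -0.3, 1.7]
opening: 0.198
grasp_force: 58.9
```

```bash
cat >> k.py <<'E'
def lev(*ths,a=46.,px=64.,pz=45.6):
    for t in ths:
        r=np.radians(t);print(t,end=" ");go(a,pz+1.2/np.cos(r)-(px-a)*np.tan(r),t,.4)
E
python3 -c "
from k import *
tipnow()
lev(42,38,36,34,32,30)"
```

```text
tip world [ 0.5241 -0.0384  0.0312] meter [45.   0.3 31.2] pitch 42.46501596942153 yaw -5.40480669343235 F [ 4.8 -0.3  1.7] q [-0.37  0.13  2.2   1.16  0.21 -2.93]
42 shift [ 1.5  0.3 -0.8] turn [-0.0006  0.0082  0.0024] deg 0.49026229939497207
38 shift [ 5.6 -0.1 -4.4] turn [0.0058 0.0777 0.0024] deg 4.467837459149483
36 shift [ 7.6 -0.3 -6.4] turn [0.009  0.1125 0.0024] deg 6.467006376194293
34 shift [ 9.4 -0.5 -8.5] turn [0.0122 0.1472 0.0024] deg 8.466567574880049
32 shift [ 11.1  -0.6 -10.7] turn [0.0154 0.182  0.0025] deg 10.466296223963674
30 shift [ 12.7  -0.8 -13. ] turn [0.0186 0.2168 0.0025] deg 12.466111739726164
```

Call:
{"name": "carry_out", "arguments": {"plan": [[[0.0015,0.0002,-0.0008,0,0.01,0.0024,0],[0.0035,0.0001,-0.0025,0.003,0.044,0.0024,0],[0.0056,-0.0001,-0.0044,0.0058,0.078,0.0024,0],[0.0076,-0.0003,-0.0064,0.009,0.1125,0.0024,0],[0.0076,-0.0003,-0.0064,0.009,0.1125,0.0024,0]]]}}

```text
time_s: 8.95
eef_pos: [0.6102, -0.0466, 0.0874]
eef_rot: [0.308, 0.043, 0.95, -0.015]
wrist_force: [0.1, -0.0, -0.3]
opening: 0.197
grasp_force: 59.3
```

```bash
python3 -c "
from k import *
tipnow()
lev(34,32,30,28,26)"
```

```text
tip world [ 0.5252 -0.0389  0.0339] meter [46.1 -0.2 33.9] pitch 35.8622215515954 yaw -5.121748553912682 F [ 0.1 -0.  -0.3] q [-0.35  0.17  2.11  0.54  0.29 -2.31]
34 shift [ 1.6  0.3 -1.8] turn [ 0.0046  0.0322 -0.0002] deg 1.8647336850795608
32 shift [ 3.3  0.2 -4. ] turn [ 0.0078  0.067  -0.0002] deg 3.8634666868238363
30 shift [ 4.9  0.  -6.3] turn [ 0.0109  0.1017 -0.0003] deg 5.86306371369284
28 shift [ 6.4 -0.1 -8.7] turn [ 0.0141  0.1365 -0.0003] deg 7.862865605302186
26 shift [  7.8  -0.2 -11.2] turn [ 0.0172  0.1713 -0.0003] deg 9.862747745294582
```

Call:
{"name": "carry_out", "arguments": {"plan": [[[0.0008,0.0002,-0.0009,0.002,0.016,0,0],[0.0016,0.0002,-0.0018,0.0046,0.032,0,0],[0.0033,0.0002,-0.004,0.008,0.067,0,0],[0.0049,0,-0.0063,0.011,0.102,0,0],[0.0049,0,-0.0063,0.011,0.102,0,0]]]}}

```text
time_s: 9.37
eef_pos: [0.6146, -0.0455, 0.0805]
eef_rot: [0.259, 0.044, 0.965, -0.01]
wrist_force: [1.7, -0.6, -0.6]
opening: 0.193
grasp_force: 59.2
```

```bash
python3 -c "
from k import *
tipnow()
lev(28,26,24,22)"
```

```text
tip world [ 0.5246 -0.0374  0.036 ] meter [45.4  1.3 36. ] pitch 30.025389038878117 yaw -5.217680632395195 F [ 1.7 -0.6 -0.6] q [-0.33  0.21  2.03  0.31  0.41 -2.07]
28 shift [ 2.  -1.1 -1.8] turn [ 0.0005  0.0354 -0.0012] deg 2.0323122941780594
26 shift [ 3.4 -1.2 -4.3] turn [ 0.0037  0.0702 -0.0011] deg 4.0288875115746325
24 shift [ 4.6 -1.4 -6.8] turn [ 0.0068  0.105  -0.0011] deg 6.0277334224040855
22 shift [ 5.8 -1.5 -9.4] turn [ 0.01    0.1397 -0.001 ] deg 8.027153925864255
```

```bash
sed -i 's/"q",np.round/"T",np.round(o["torque"],2),"q",np.round/' k.py
python3 - <<'E'
from k import *
tipnow()
s=camera("side");tipnow()
b=cv2.resize(s["pixels"][200:240,255:305,::-1],(800,600),interpolation=cv2.INTER_CUBIC);cv2.imwrite("pics/e.png",b)
lev(28,26,24,22)
E
```

```text
tip world [ 0.5246 -0.0374  0.036 ] meter [45.4  1.3 36. ] pitch 30.025389038878117 yaw -5.217680632395195 F [ 1.7 -0.6 -0.6] T [-0.03  0.14 -0.03] q [-0.33  0.21  2.03  0.31  0.41 -2.07]
tip world [ 0.5242 -0.0371  0.0356] meter [45.   1.5 35.6] pitch 30.070340331355933 yaw -5.210097817622737 F [ 4.   0.1 -0.8] T [-0.13 -0.36  0.02] q [-0.33  0.21  2.03  0.31  0.41 -2.07]
28 shift [ 2.5 -1.4 -1.5] turn [ 0.0004  0.0362 -0.0014] deg 2.0784067220635003
26 shift [ 3.8 -1.5 -4. ] turn [ 0.0036  0.071  -0.0014] deg 4.074454889525091
24 shift [ 5.1 -1.6 -6.5] turn [ 0.0067  0.1058 -0.0013] deg 6.073103325554549
22 shift [ 6.3 -1.7 -9.1] turn [ 0.0098  0.1405 -0.0013] deg 8.072420861574509
```

View pics/e.png

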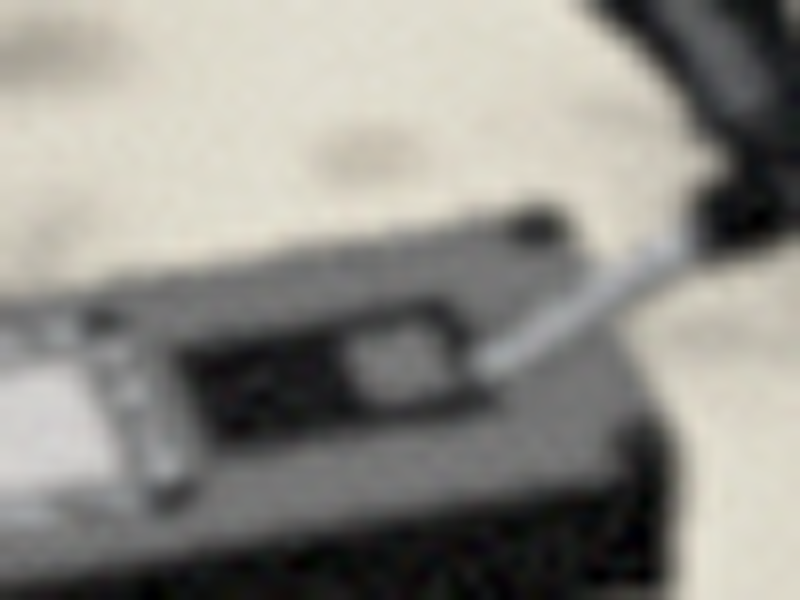

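Call:
{"name": "carry_out", "arguments": {"plan": [[[0.001,-0.0005,-0.0007,0,0.017,0,0],[0.003,-0.0012,-0.0015,0,0.036,-0.001,0],[0.0043,-0.0015,-0.004,0.0036,0.071,-0.0014,0],[0.0043,-0.0015,-0.004,0.0036,0.071,-0.0014,0],[0.0043,-0.0015,-0.004,0.0036,0.071,-0.0014,0]]]}}

```text
time_s: 9.83
eef_pos: [0.6179, -0.0465, 0.0759]
eef_rot: [0.225, 0.044, 0.973, -0.01]
wrist_force: [1.9, 0.8, -2.1]
opening: 0.191
grasp_force: 59.1
```

```bash
python3 -c "
from k import *
tipnow()
lev(24,22,20,18)"
```

```text
tip world [ 0.525  -0.0381  0.0378] meter [45.9  0.7 37.8] pitch 25.99380740203231 yaw -5.227189488726139 F [ 1.9  0.8 -2.1] T [ 0.07 -0.05  0.01] q [-0.32  0.24  1.97  0.21  0.49 -1.96]
24 shift [ 1.4 -0.4 -2.2] turn [0.0028 0.0347 0.0003] deg 1.9939894791078383
22 shift [ 2.5 -0.5 -4.8] turn [0.006  0.0694 0.0003] deg 3.993900667583639
20 shift [ 3.5 -0.6 -7.4] turn [0.0091 0.1042 0.0003] deg 5.993871111275728
18 shift [  4.5  -0.6 -10.1] turn [0.0123 0.139  0.0003] deg 7.993856335392049
```

Call:
{"name": "carry_out", "arguments": {"plan": [[[0.0007,-0.0002,-0.0013,0.001,0.017,0,0],[0.0014,-0.0004,-0.0027,0.003,0.035,0,0],[0.0025,-0.0005,-0.0053,0.006,0.0694,0,0],[0.0035,-0.0006,-0.0079,0.009,0.104,0,0],[0.0035,-0.0006,-0.0079,0.009,0.104,0,0]]]}}

```text
time_s: 10.25
eef_pos: [0.6213, -0.0474, 0.0678]
eef_rot: [0.171, 0.045, 0.984, -0.008]
wrist_force: [-1.4, -0.2, -3.1]
opening: 0.198
grasp_force: 59.2
```

Run:
```python
from k import *
tipnow()
s=camera("side");np.savez("s2.npz",**s);tipnow();P=pts(s)
q=(P-PK)@np.array([d,v,zz]).T
for a in (25,30,35,40,45,49):
    m=(abs(q[...,0]*1e3+65.5-a)<3)&(abs(q[...,1])<.014)&(abs(q[...,2])<.02);print(a,m.sum(),np.median(q[m][:,2])*1e3+46)
lev(18,16,14,12)
```

```text
tip world [ 0.5249 -0.0386  0.04  ] meter [45.8  0.2 40. ] pitch 19.75604023251323 yaw -5.22438889974621 F [-1.4 -0.2 -3.1] T [0.   0.39 0.  ] q [-0.3   0.3   1.88  0.12  0.63 -1.87]
tip world [ 0.525  -0.0387  0.0399] meter [45.9  0.1 39.9] pitch 19.87648719306874 yaw -5.199363065755398 F [-1.6  0.3 -2.3] T [ 0.06  0.35 -0.01] q [-0.3   0.3   1.88  0.12  0.62 -1.87]
25 11 46.75184203063765
30 10 47.77542384360167
35 12 50.42783958078812
40 8 48.841623836534566
45 12 48.1412208306361
49 11 47.97095346638014
18 shift [ 0.9  0.3 -2.1] turn [0.0039 0.0325 0.0003] deg 1.8773978729638567
16 shift [ 1.7  0.2 -4.8] turn [0.0071 0.0673 0.0003] deg 3.876928136317123
14 shift [ 2.4  0.1 -7.6] turn [0.0103 0.1021 0.0003] deg 5.876778035669235
12 shift [  3.    0.1 -10.4] turn [0.0134 0.1368 0.0003] deg 7.876704113527908
```

Call:
{"name": "carry_out", "arguments": {"plan": [[[0.0005,0.0002,-0.0012,0.002,0.017,0,0],[0.001,0.0003,-0.0025,0.004,0.034,0,0],[0.0017,0.0002,-0.005,0.007,0.067,0,0],[0.0024,0.0001,-0.0078,0.01,0.102,0,0],[0.0024,0.0001,-0.0078,0.01,0.102,0,0]]]}}

```text
time_s: 10.72
eef_pos: [0.625, -0.048, 0.0608]
eef_rot: [0.122, 0.046, 0.991, -0.006]
wrist_force: [-0.0, 0.1, -2.5]
opening: 0.193
grasp_force: 59.2
```

```bash
cat >> k.py <<'E'
def packz(n="side"):
    s=camera(n);P=pts(s);q=(P-PK)@np.array([d,v,zz]).T
    out=[]
    for a in (-6,4,14,24,34,44,49):
        m=(abs(q[...,0]*1e3+65.5-a)<5)&(abs(q[...,1])<.012)&(abs(q[...,2])<.03);out.append((a,round(float(np.median(q[m][:,2])*1e3+46),1) if m.any() else None))
    print(out);return s
E
python3 - <<'E'
from k import *
tipnow();packz();lev(12,10,8,6)
E
```

```text
tip world [ 0.5263 -0.0389  0.0428] meter [47.2 -0.  42.8] pitch 14.048712792314147 yaw -5.260751932423812 F [-0.   0.1 -2.5] T [ 0.04  0.21 -0.  ] q [-0.29  0.36  1.79  0.07  0.75 -1.81]
[(-6, 47.3), (4, 47.7), (14, 49.3), (24, 49.6), (34, 50.7), (44, 51.1), (49, 50.2)]
12 shift [-0.8  0.6 -3.7] turn [0.0044 0.0378 0.001 ] deg 2.178940958368727
10 shift [-0.4  0.5 -6.5] turn [0.0075 0.0725 0.001 ] deg 4.178256699940833
8 shift [-0.   0.5 -9.4] turn [0.0107 0.1073 0.001 ] deg 6.178015307196257
6 shift [  0.2   0.5 -12.3] turn [0.0139 0.142  0.001 ] deg 8.177891901664552
```

Call:
{"name": "carry_out", "arguments": {"plan": [[[0.0002,0.0002,-0.0018,0.002,0.019,0.001,0],[0.0003,0.0004,-0.0035,0.0044,0.038,0.001,0],[0.0006,0.0005,-0.006,0.0075,0.0725,0.001,0],[0.0008,0.0004,-0.009,0.0107,0.107,0.001,0],[0.0008,0.0004,-0.009,0.0107,0.107,0.001,0]]]}}

```text
time_s: 11.18
eef_pos: [0.6264, -0.0477, 0.0523]
eef_rot: [0.069, 0.045, 0.997, -0.003]
wrist_force: [-0.6, 0.3, -0.4]
opening: 0.194
grasp_force: 59.3
```

Run:
```python
from k import *
tipnow();s=packz();lev(12,10,8,6)
b=cv2.resize(s["pixels"][200:240,255:305,::-1],(800,600),interpolation=cv2.INTER_CUBIC);cv2.imwrite("pics/f.png",b)
```

```text
tip world [ 0.5263 -0.0386  0.0449] meter [47.3  0.3 44.9] pitch 7.959923441804111 yaw -5.208004296640497 F [-0.6  0.3 -0.4] T [-0.    0.09  0.01] q [-0.28  0.42  1.7   0.03  0.88 -1.78]
[(-6, 46.9), (4, 48.2), (14, 51.0), (24, 53.3), (34, 57.0), (44, 55.7), (49, 57.3)]
12 shift [-1.7  0.2  5.2] turn [-0.0062 -0.0692 -0.    ] deg 3.978393149621265
10 shift [-1.3  0.1  2.3] turn [-0.003  -0.0344 -0.    ] deg 1.9783966886894024
8 shift [-1.   0.1 -0.5] turn [ 0.0001  0.0004 -0.    ] deg 0.02224538209315926
6 shift [-0.8  0.1 -3.4] turn [ 0.0033  0.0351 -0.    ] deg 2.0216172364164158
```

View pics/f.png

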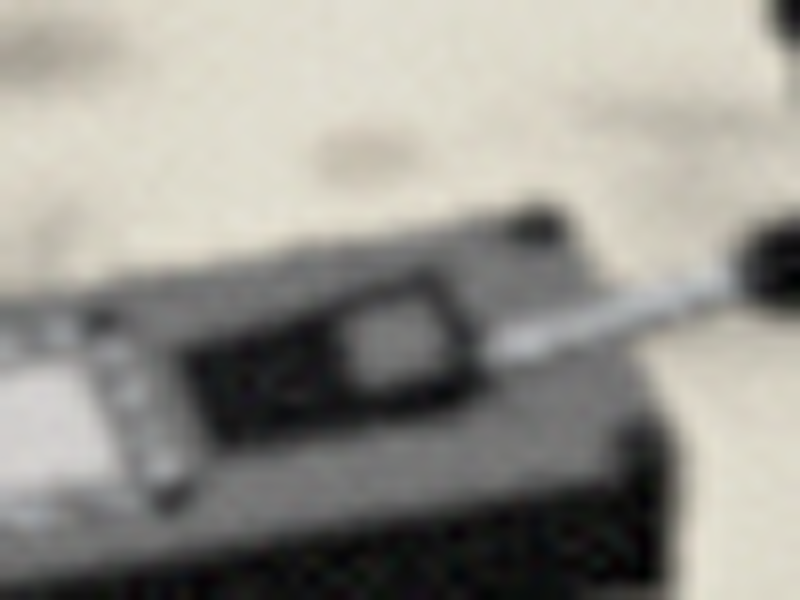

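Call:
{"name": "carry_out", "arguments": {"plan": [[[0.01,-0.001,0.0014,0,0,0,0],[0.02,-0.002,0.0028,0,0,0,0],[0.03,-0.003,0.005,0,0,0,0],[0.03,-0.003,0.03,0,0.03,0,0],[0.03,0.005,0.06,0.01,0.139,0,0]]]}}

```text
time_s: 11.65
eef_pos: [0.6497, -0.0424, 0.1069]
eef_rot: [-0.003, 0.046, 0.999, -0.001]
wrist_force: [2.2, -0.1, -1.2]
opening: 0.196
grasp_force: 59.3
```

Call:
{"name": "carry_out", "arguments": {"plan": [[[-0.025,0.03,0.005,0,0,0,0],[-0.05,0.06,0.005,0,0,0,0],[-0.075,0.09,0.005,0,0,0,0],[-0.1,0.12,0.005,0,0,0,0],[-0.125,0.15,-0.01,0,0,0,0]]]}}

```text
time_s: 12.07
eef_pos: [0.5314, 0.1084, 0.1031]
eef_rot: [0.006, 0.045, 0.999, -0.001]
wrist_force: [1.1, 0.8, -1.8]
opening: 0.194
grasp_force: 59.4
```

Run:
```python
from k import *
tipnow();s=packz();np.savez("s3.npz",**s);print(cur()[1])
```

```text
tip world [0.4312 0.1175 0.1085] meter [-61.6 147.1 108.5] pitch 0.6851763764872161 yaw -5.200270504731295 F [ 1.1  0.8 -1.8] T [ 0.04 -0.04 -0.04] q [-0.02  0.25  1.8  -0.    1.07 -1.5 ]
[(-6, 47.7), (4, 48.8), (14, 51.1), (24, 52.6), (34, 54.6), (44, 57.8), (49, 58.0)]
[0.52279281 0.11340996 0.09762435]
```

Call:
{"name": "carry_out", "arguments": {"plan": [[[-0.005,0.025,-0.02,0,0,0,0],[-0.005,0.03,-0.05,0,0,0,0],[-0.005,0.03,-0.075,0,0,0,0],[-0.005,0.03,-0.087,0,0,0,0],[-0.005,0.03,-0.087,0,0,0,0]]]}}

```text
time_s: 12.53
eef_pos: [0.5227, 0.137, 0.0106]
eef_rot: [-0.0, 0.045, 0.999, -0.001]
wrist_force: [-1.5, -0.0, -0.6]
opening: 0.2
grasp_force: 59.4
```

Call:
{"name": "carry_out", "arguments": {"plan": [[[0,0,-0.003,0,0,0,0],[0,0,-0.0055,0,0,0,0],[0,0,-0.0055,0,0,0,0],[0,0,-0.0055,0,0,0,0.6],[0,0,-0.0055,0,0,0,0.6]]]}}

```text
time_s: 12.95
eef_pos: [0.5264, 0.137, 0.009]
eef_rot: [0.004, 0.045, 0.999, -0.001]
wrist_force: [-0.6, 1.1, -0.1]
opening: 0.465
grasp_force: 0.0
```

Call:
{"name": "carry_out", "arguments": {"plan": [[[0,0,0,0,0,0,0.6],[0,0,0.02,0,0,0,0.6],[0,0,0.05,0,0,0,0.8],[0,0,0.09,0,0,0,1],[0,0,0.13,0,0,0,1]]]}}

```text
time_s: 13.37
eef_pos: [0.5244, 0.1371, 0.1389]
eef_rot: [0.002, 0.045, 0.999, -0.001]
wrist_force: [1.4, -0.0, 0.3]
opening: 0.986
grasp_force: 0.0
```

Run:
```python
from k import *
o,p,R=cur();print(p,R.as_matrix().round(3),o["opening"],o["q"].round(2))
s=camera("side");t=camera("top");np.savez("s4.npz",**s);np.savez("t4.npz",**t)
a=cv2.resize(t["pixels"][160:235,255:345,::-1],(400,333),interpolation=cv2.INTER_CUBIC)
b=cv2.resize(s["pixels"][170:245,225:315,::-1],(400,333),interpolation=cv2.INTER_CUBIC)
cv2.imwrite("pics/g.png",np.hstack([a,b]))
P=pts(s)
X,Y,Z=P[...,0],P[...,1],P[...,2];g=s["pixels"].astype(int).sum(-1)
m=(X>.44)&(X<.62)&(Y>.1)&(Y<.18)&(g<200)&(Z<.04);print("handle z",np.percentile(Z[m],[5,50,95]),P[m].mean(0))
```

```text
[0.52443911 0.13708148 0.13888497] [[-0.996  0.09   0.003]
 [ 0.09   0.996 -0.003]
 [-0.003 -0.003 -1.   ]] 0.9855898799122054 [ 0.04  0.21  1.77 -0.    1.16 -1.44]
handle z [0.01003939 0.01866027 0.02487451] [0.54066966 0.12982565 0.01816099]
```

View pics/g.png

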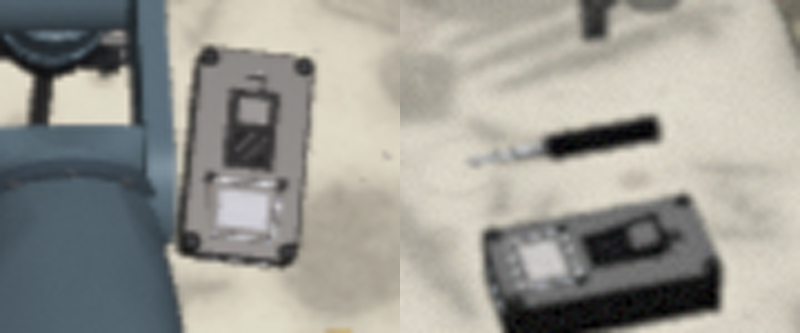

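Call:
{"name": "carry_out", "arguments": {"plan": [[[-0.001,-0.036,0,0,0,0,1],[-0.002,-0.072,0,0,0,0,1],[-0.004,-0.108,0,0,0,0,1],[-0.005,-0.144,-0.01,0,0,0,1],[-0.0054,-0.1764,-0.03,0,0,0,1]]]}}

```text
time_s: 13.88
eef_pos: [0.5219, -0.0417, 0.1102]
eef_rot: [0.006, 0.045, 0.999, -0.002]
wrist_force: [1.2, 0.2, -0.4]
opening: 1.003
grasp_force: 0.0
```

Call:
{"name": "carry_out", "arguments": {"plan": [[[0,0,-0.02,0,0,0,1],[0,0,-0.04,0,0,0,1],[0,0,-0.056,0,0,0,1],[0,0,-0.056,0,0,0,1],[0,0,-0.056,0,0,0,1]]]}}

```text
time_s: 14.3
eef_pos: [0.5192, -0.0391, 0.0513]
eef_rot: [0.002, 0.045, 0.999, -0.001]
wrist_force: [-0.5, -0.2, 0.7]
opening: 1.0
grasp_force: 0.0
```

Run:
```python
from k import *
o,p,R=cur();q=p-PK;print(p,"meter",q@d*1e3+65.5,q@v*1e3,R.as_matrix()[:,2],o["opening"],o["wrist_force"])
packz()
```

```text
[ 0.51922677 -0.03907739  0.05127995] meter 40.20184972812383 -0.8738263825431636 [ 0.00297102 -0.00219458 -0.99999318] 1.0001424751704058 [-0.53653063 -0.15487289  0.7251851 ]
[(-6, 46.5), (4, 49.4), (14, 50.8), (24, 50.7), (34, 53.5), (44, 55.9), (49, 58.4)]
```

Close while lowering 3 mm.

Call:
{"name": "carry_out", "arguments": {"plan": [[[0,0,-0.002,0,0,0,0.7],[0,0,-0.003,0,0,0,0.5],[0,0,-0.003,0,0,0,0.3],[0,0,-0.003,0,0,0,0.3],[0,0,-0.003,0,0,0,0.3]]]}}

```text
time_s: 14.77
eef_pos: [0.521, -0.0387, 0.0499]
eef_rot: [0.004, 0.045, 0.999, -0.001]
wrist_force: [1.3, 4.3, 4.8]
opening: 0.436
grasp_force: 59.5
```

Call:
{"name": "carry_out", "arguments": {"plan": [[[0,0,0,0,0,0,0.2],[0,0,0,0,0,0,0.2],[0,0,0,0,0,0,0.2],[0,0,0,0,0,0,0.2],[0,0,0,0,0,0,0.2]]]}}

```text
time_s: 15.18
eef_pos: [0.5209, -0.0388, 0.0498]
eef_rot: [0.004, 0.045, 0.999, -0.001]
wrist_force: [1.4, 5.1, 5.9]
opening: 0.437
grasp_force: 59.6
```

Call:
{"name": "carry_out", "arguments": {"plan": [[[0,0,0.006,0,0,0,0.2],[0,0,0.014,0,0,0,0.2],[0,0,0.024,0,0,0,0.2],[0,0,0.036,0,0,0,0.2],[0,0,0.05,0,0,0,0.2]]]}}

```text
time_s: 15.6
eef_pos: [0.5194, -0.0393, 0.0997]
eef_rot: [0.002, 0.045, 0.999, -0.001]
wrist_force: [0.3, 0.4, -0.8]
opening: 0.437
grasp_force: 60.5
```

Run:
```python
from k import *
o,p,R=cur();print(p,o["opening"],o["grasp_force"],o["wrist_force"])
s=camera("side");np.savez("s5.npz",**s)
cv2.imwrite("pics/i.png",cv2.resize(s["pixels"][170:260,225:345,::-1],(800,600),interpolation=cv2.INTER_CUBIC))
```

```text
[ 0.5193617  -0.0393358   0.09968587] 0.436657346644617 60.53414719128341 [ 0.34486734  0.36310352 -0.78573122]
```

View pics/i.png

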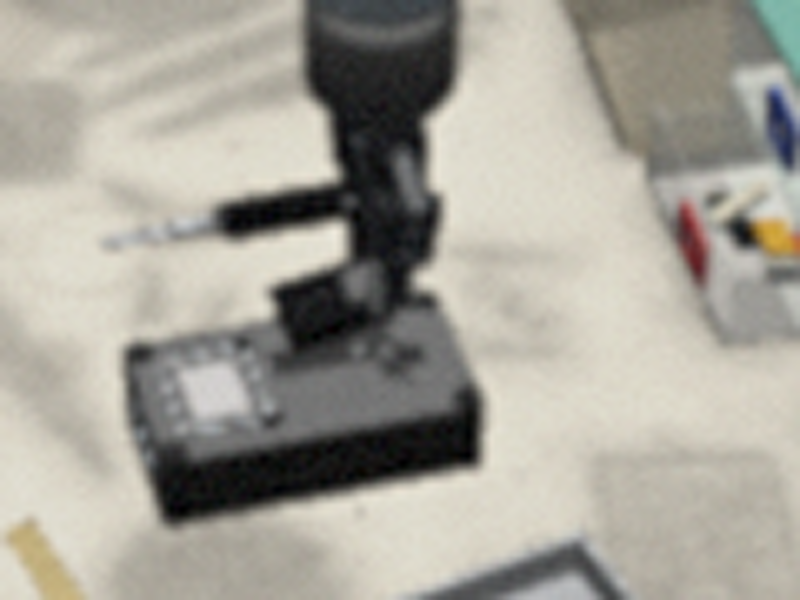

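Call:
{"name": "carry_out", "arguments": {"plan": [[[0.0015,-0.035,0.015,0.0035,0.038,0,0.2],[0.003,-0.072,0.015,0.007,0.076,0,0.2],[0.0045,-0.11,0.015,0.0105,0.114,0,0.2],[0.006,-0.15,0.01,0.014,0.152,0,0.2],[0.0076,-0.19,-0.01,0.0173,0.19,0,0.2]]]}}

```text
time_s: 16.07
eef_pos: [0.5296, -0.2301, 0.0939]
eef_rot: [-0.09, 0.045, 0.995, 0.001]
wrist_force: [0.9, -0.8, -0.3]
opening: 0.436
grasp_force: 60.6
```

Call:
{"name": "carry_out", "arguments": {"plan": [[[0,-0.009,-0.012,0,0,0,0.2],[0,-0.009,-0.026,0,0,0,0.2],[0,-0.009,-0.04,0,0,0,0.2],[0,-0.009,-0.04,0,0,0,0.2],[0,-0.009,-0.04,0,0,0,0.2]]]}}

```text
time_s: 16.48
eef_pos: [0.5265, -0.2332, 0.0493]
eef_rot: [-0.094, 0.044, 0.995, 0.004]
wrist_force: [-0.1, 0.6, -0.1]
opening: 0.434
grasp_force: 60.7
```

Run:
```python
from k import *
o,p,R=cur();print(p,o["opening"],o["grasp_force"],o["wrist_force"])
s=camera("side");t=camera("top")
for nm,c in(("s",s),("t",t)):
    P=pts(c);X,Y,Z=P[...,0],P[...,1],P[...,2];g=c["pixels"].astype(int).sum(-1)
    m=(X>.44)&(X<.6)&(Y>-.29)&(Y<-.18)&(g<230)&(Z>.02)&(Z<.09);Q=P[m];print(nm,m.sum())
    for x in np.arange(.45,.57,.01):
        k=abs(Q[:,0]-x)<.005
        if k.sum()>3:print(round(x,3),k.sum(),np.percentile(Q[k][:,2],[10,50,90]).round(4),np.percentile(Q[k][:,1],[5,95]).round(3))
```

```text
[ 0.52645595 -0.23320633  0.04926315] 0.4337467311325008 60.68979402736659 [-0.08810696  0.60755881 -0.14301881]
s 235
0.47 12 [0.0522 0.0556 0.0581] [-0.246 -0.215]
0.48 32 [0.0456 0.0543 0.0572] [-0.249 -0.215]
0.49 37 [0.0506 0.0541 0.0567] [-0.25  -0.213]
0.5 34 [0.0494 0.0548 0.0574] [-0.25  -0.214]
0.51 27 [0.05   0.0542 0.057 ] [-0.252 -0.215]
0.52 31 [0.0517 0.0617 0.0802] [-0.266 -0.212]
0.53 42 [0.0541 0.07   0.0856] [-0.266 -0.211]
0.54 17 [0.0596 0.0642 0.0851] [-0.222 -0.213]
t 0
```

Call:
{"name": "carry_out", "arguments": {"plan": [[[0.001,-0.001,-0.01,0,0,0,0.2],[0.002,-0.001,-0.02,0,0,0,0.2],[0.002,-0.001,-0.027,0,0,0,0.2],[0.002,-0.001,-0.031,0,0,0,0.2],[0.002,-0.001,-0.031,0,0,0,0.2]]]}}

```text
time_s: 17.0
eef_pos: [0.5285, -0.2358, 0.0176]
eef_rot: [-0.094, 0.045, 0.995, 0.004]
wrist_force: [-0.1, 0.0, -1.3]
opening: 0.436
grasp_force: 60.7
```

Call:
{"name": "carry_out", "arguments": {"plan": [[[0,0,-0.001,0,0,0,0.2],[0,0,-0.002,0,0,0,0.2],[0,0,-0.003,0,0,0,0.2],[0,0,-0.003,0,0,0,0.2],[0,0,-0.003,0,0,0,0.2]]]}}

```text
time_s: 17.42
eef_pos: [0.5295, -0.2366, 0.0164]
eef_rot: [-0.093, 0.045, 0.995, 0.003]
wrist_force: [0.3, -0.2, -0.6]
opening: 0.433
grasp_force: 60.7
```

Call:
{"name": "carry_out", "arguments": {"plan": [[[0,0,-0.001,0,0,0,0.2],[0,0,-0.002,0,0,0,0.2],[0,0,-0.002,0,0,0,0.2],[0,0,-0.002,0,0,0,0.2],[0,0,-0.002,0,0,0,0.2]]]}}

```text
time_s: 17.83
eef_pos: [0.5299, -0.2367, 0.0156]
eef_rot: [-0.092, 0.045, 0.995, 0.003]
wrist_force: [-1.5, 1.2, 6.8]
opening: 0.435
grasp_force: 61.8
```

Resting on the tray floor; release gently and retreat up.

Call:
{"name": "carry_out", "arguments": {"plan": [[[0,0,0.002,0,0,0,0.2],[0,0,0.002,0,0,0,0.65],[0,0,0.002,0,0,0,0.65],[0,0,0.002,0,0,0,0.65],[0,0,0.002,0,0,0,0.65]]]}}

```text
time_s: 18.25
eef_pos: [0.5294, -0.2365, 0.0161]
eef_rot: [-0.093, 0.045, 0.995, 0.003]
wrist_force: [-0.0, -0.1, -0.8]
opening: 0.65
grasp_force: 0.0
```

Call:
{"name": "carry_out", "arguments": {"plan": [[[0,0,0.02,0,0,0,0.65],[0,0,0.05,0,0,0,0.65],[0,0,0.085,0,0,0,0.65],[0,0,0.12,0,0,0,0.65],[0,0,0.15,0,0,0,0.65]]]}}

```text
time_s: 18.67
eef_pos: [0.5296, -0.2366, 0.1684]
eef_rot: [-0.092, 0.045, 0.995, 0.003]
wrist_force: [0.3, -0.8, 0.9]
opening: 0.651
grasp_force: 0.0
```

Run:
```python
from k import *
o,p,R=cur();print(p,o["opening"],o["wrist_force"])
s=camera("side")
P=pts(s);X,Y,Z=P[...,0],P[...,1],P[...,2];g=s["pixels"].astype(int).sum(-1)
m=(X>.44)&(X<.6)&(Y>-.29)&(Y<-.18)&(g<230)&(Z>-.01)&(Z<.05);Q=P[m];print(m.sum())
for x in np.arange(.45,.57,.01):
    k=abs(Q[:,0]-x)<.005
    if k.sum()>3:print(round(x,3),k.sum(),np.percentile(Q[k][:,2],[10,50,90]).round(4),np.percentile(Q[k][:,1],[5,95]).round(3))
cv2.imwrite("pics/j.png",cv2.resize(s["pixels"][170:320,215:415,::-1],(800,600),interpolation=cv2.INTER_CUBIC))
```

```text
[ 0.52962426 -0.2365893   0.16843962] 0.6505424016808631 [ 0.2700223  -0.77469219  0.85673215]
159
0.48 30 [0.0151 0.021  0.0258] [-0.252 -0.222]
0.49 36 [0.0165 0.0204 0.0242] [-0.253 -0.216]
0.5 33 [0.0145 0.0215 0.0241] [-0.254 -0.22 ]
0.51 28 [0.0174 0.021  0.0233] [-0.255 -0.222]
0.52 15 [0.0084 0.0196 0.023 ] [-0.257 -0.219]
0.53 11 [0.0165 0.0203 0.0229] [-0.255 -0.248]
```

View pics/j.png

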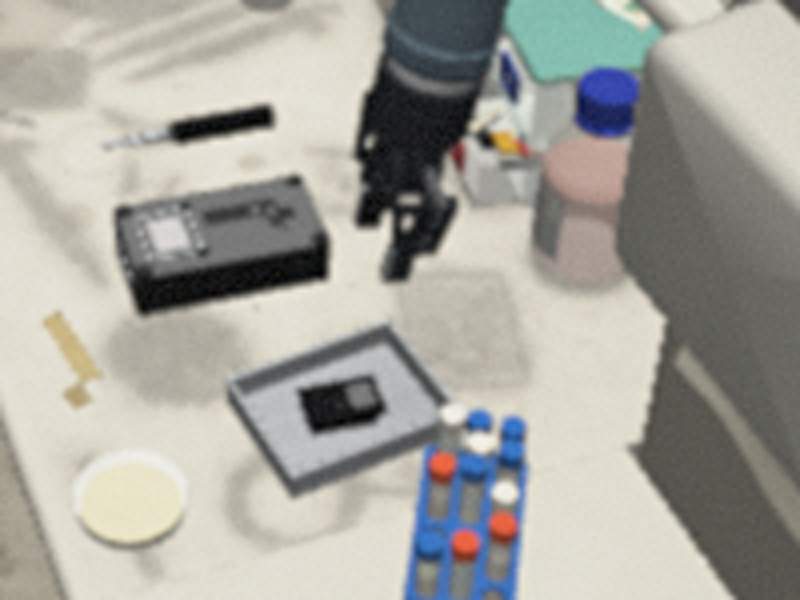

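The pack lies flat at (340,400) in the tray, with its top at 21 mm (18 mm pack plus 3 mm floor). The tool lies on the bench at (190,130), and the gripper is clear.

```bash
python3 -c "
from bench import hand_in
print(hand_in())"
```

```text
the job is handed in; nothing more can be done
None
```

I pried the pack loose, laid it flat in the tray and put the pry tool down on the bench; by the last camera check, the tray and the bystanders in view had not been disturbed, and the job is handed in (no verdict was returned).

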